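# Show both sides of a circuit card to the inspection camera

## Robot

A 7-joint arm with a two-finger parallel gripper is mounted at the origin on the work surface. World frame = base frame: x ahead of the robot, y to its left, z up, the work surface at z = 0. Lengths are in m, angles in rad, forces in N, time in s.
With the tool pointing down it reaches from about 0.425 to 0.875 m from the base axis. Payload 8.4 kg.
Tool frame: the origin (TCP) lies on the centre line of the jaws, within the pads' length; the fingertips stand 8 mm ahead of it and the grasp point (between the pads) lies 11 mm behind it; z points along the fingers, y is the line along which they close (so a half turn about z gives the same grasp; the last joint's range is limited). The gripper opens to 87 mm and grips with 3 to 60 N. Pads are 19 mm wide; open, the fingers measure 117 mm over their backs; the gripper's body (75 mm by 190 mm) begins 51 mm behind the grasp point.
Start: joints at [-1.255, 0.333, 0.04, 1.465, -0.013, 1.343, -0.059], TCP at [0.262, 0.595, 0.231] pointing down, gripper open.
Joint ranges: [-2.58, 2.58], [-0.38, 2.09], [-1.3, 1.39], [0.25, 2.4], [-1.5, 4.64], [0.08, 2.09], [-2.65, 2.65]. Speed limits (rad/s): [2.22, 2.22, 2.79, 2.79, 3.14, 3.14, 3.14].

## Interface

Orientations are given as a 3x3 rotation matrix whose columns are the frame's x, y, z axes.
In Python, from rig import manip gives the robot as it stands.
- The arm moves only by the tool drive_tool, never from a script. Its argument "series" is a list of rows, each a list of 6 numbers: the shift along the tool's x, y, z in m, then the turn, a rotation vector about the tool's x, y, z in units of 5 degrees (1.0 is 5 degrees). A call has 1 to 20 rows; each row shifts and turns the commanded pose from where the row before left it, along the tool's axes as they then stand; what a row does not reach is not made up. A row lasts 1/12 s, in which the tool goes at most 41.7 mm and 7.16 degrees, less where a joint would pass 70% of its speed; a pose out of reach is approached as far as the arm can. A call is refused whole if a number of a shift passes 0.0417 or a number of a turn 1, either way. A call with a gripper value outside its range is refused whole. "hand" is the opening, from 0 (shut) to 1 (fully open), set as the call begins (left out, the last holds). The fingers move at their own pace and stop on an object; "force" is the grip in N (left out, the last holds). Time passes only in rows, so rows that do not move let the fingers close. It gives the time, the measured TCP pose, the force, the opening and the grip force at its end, in the units of the state.
- manip.state(): the state, without advancing time (a new reading comes with each control period).
- manip.get_image(name): name is "scene" or "top"; returns a dict with "pixels" (400x640x3 uint8, red, green, blue), "range_z" (400x640 float32, m along the optical axis (not along the pixel's ray), 0 where there is no reading), "vertical_fov" (degrees; the focal length in pixels is half the picture's height over the tangent of half this angle, whatever the lens; pixels are square), "cx", "cy" (the principal point, pixels), "dist_coeffs" ([k1, k2, p1, p2, k3] as OpenCV has them; the pictures are not rectified), "R" (3x3) and "t" (3): a world point X has camera coordinates R X + t. Camera axes: x right, y down, z forward; pixel columns grow to the right and rows downward; lengths in m; the calibration is good to about 2 mm. A picture is of the moment at which its call begins.
- manip.close_job(): hands the job in; it is judged then, once.
The state is a dict: "time": time; "joint_positions": joint angles; "joint_vel": joint speeds; "effort": joint torques, N m; "position": TCP position; "eef_rot": TCP orientation; "contact_force": force on the tool from outside, world axes, zero at the start; "ft_torque": the same for the moment, N m; "finger_gap": finger opening in m; "grip_force": force on a finger pad.
Only numpy, scipy, OpenCV 4.12 (cv2) and the standard library are available. Lean on these libraries where they do the work, as an engineer would, in place of code of your own. Each camera call takes 0.05 s, during which the arm holds its last target. There are 200 camera calls.

## Task

Draw the circuit card with the orange grip up out of the card cage and hold it still in front of the inspection camera for about two seconds, component side to the lens: upright, middle of the board on the lens axis 120 mm from the lens, board square to the lens (the camera looks down at a slant, so lean the card to match). Then turn the card round and present its solder side in the same way, and finish there, still holding it in the air for the colleague at the camera. Leave the other cards and everything else on the bench where they are, and do not bump the camera.

Things in the scene. Friction and masses are not known exactly. Their poses are not given: they have to be found in the camera images.
- card: Green circuit board on edge, 84 wide (y) x 66 tall (z) x 2.4 mm thick (x), 80 to 150 g, with an ORANGE plastic grip along its top edge. Origin: middle of its foot; z up to the grip, x square to the board. Component side is -x: finned heat sink, blue block, round cans, black chip, up to 13 mm proud, none within 14 mm of the top edge. Solder side is +x: flat, rows of bright dots.
- card_grip (a point): Middle of the orange grip, 76 mm above the card's origin, 43 mm above the middle of the board; axes as the card's. The grip is 12 mm thick (x), 46 mm long (y), 22 mm high (z = 65 to 87 mm of the card). Pinch it across its thickness from above; the fingertips may straddle the bare board just below it.
- card_center (a point): Middle of the green board of the orange-gripped card, 33 mm above the card's origin. Axes as the card's.
- lens (a point): Middle of the camera's front glass, in a white ring light (54 mm) with black rim (60 mm). The head is a white tube 48 mm across, 110 mm long over all. The camera looks along -x of this frame; x points back into the camera, y is level, z up, leaning with the head. The head looks 0.1 to 0.35 rad below level, set anew each time, and stays as set. Lens 0.23 to 0.29 m above the bench.
- focus (a point): Point of focus in the air on the lens axis, 120 mm in front of the lens; axes as the lens's, so x points to the lens and z up. Bring the middle of the board here, card z along this z. Component side to the lens: card x and y along minus this x and y. Solder side to the lens: card axes along these axes.
- stand: Stand of the inspection camera, fixed: white base plate 200 x 180 x 14 mm, steel column of 22 mm diameter, 410 mm tall, 50 mm behind the middle of the base. Origin: middle of the underside of the base; the camera looks to its -x side.
- carriage: Grey clamp block on the column with two black focus knobs and a yoke that carries the camera head; fixed. Origin at the height of the head's pivot, above the middle of the stand's base; the pivot is 45 mm in front (-x) of it and 61 mm behind the lens.
- rack: Card cage, fixed, open on top: 176 (x) x 104 mm (y), side plates 65 mm tall, five slots 30 mm apart along x with white guides up to 62 mm high. The three cards stand in slots 1, 3, 5 (60 mm apart) in any order, component sides to its -x, feet 11 mm and grip tops 98 mm above the bench. No latch: lift 60 mm to be clear. Open fingers only 35 to 45 mm here. Origin: middle of underside.
- card_blue: Same kind of card with a BLUE grip, in another slot: leave it. Origin at the middle of its foot.
- card_white: Same kind of card with a WHITE grip, in another slot: leave it. Origin at the middle of its foot.
- spool: Spool of solder, 54 mm diameter, 40 mm high, standing on the bench: leave it. Origin: middle of the underside.
- screwdriver: Red-handled screwdriver, 180 mm long, lying on the bench: leave it. Origin: middle of the underside.
- bottle: White cleaner bottle with blue cap, 54 mm diameter, 130 mm tall: leave it. Origin: middle of the underside.
- tray: Blue tray with compartments, 100 x 140 x 30 mm: leave it. Origin: middle of the underside.
- meter: Yellow hand-held multimeter lying on its back, 170 x 80 x 44 mm: leave it. Origin: middle of the underside.

How it is judged:
On the way:
1. the orange-gripped card is held still at the focus, component side square to the lens (distance between card_center and focus below 0.015 m and angle between the x axis of card and the x axis of focus, either way round below 0.16 rad and angle between the y axis of card and the y axis of focus, either way round below 0.16 rad and angle between card's own z axis and vertical below 0.9 rad and x of lens in the frame of card below -0.05 m and contact force between card and the fingers above 1 N and linear speed of card below 0.02 m/s and angular speed of card below 0.15 rad/s), for 1 s.
At the end, for the whole second after the job is handed in: Component side shown first for 1 s; then the fingers hold the orange-gripped card still in the air, upright, solder side to the lens, board middle within 15 mm of the focus point, square to the lens and level across within 0.16 rad, touching nothing else (distance between card_center and focus below 0.015 m and angle between the x axis of card and the x axis of focus, either way round below 0.16 rad and angle between the y axis of card and the y axis of focus, either way round below 0.16 rad and angle between card's own z axis and vertical below 0.9 rad and x of lens in the frame of card above 0.05 m and contact force between card and the fingers above 1 N and linear speed of card below 0.02 m/s and angular speed of card below 0.15 rad/s and contact force between card and rack below 0.2 N and contact force between card and stand below 0.2 N and contact force between card and carriage below 0.2 N and contact force between card and card_blue below 0.2 N and contact force between card and card_white below 0.2 N); the arm keeps its last pose, push and grip.
It fails at once if another card is dragged or tipped (moved 12 mm) (distance of any of card_blue, card_white from where it was at the start of the episode above 0.012 m).
It fails at once if something else on the bench is moved more than 20 mm (distance of any of spool, screwdriver, bottle, tray, meter from where it was at the start of the episode above 0.02 m).
It fails at once if the camera or its stand is bumped (more than 3 N, or its aim moved 6 mm) (contact force between any of stand, carriage and anything else above 3 N or distance of focus from where it was at the start of the episode above 0.006 m).
It also fails if it takes over 51 s, if anything falls off the work surface, if the arm or the gripper's body presses on something with over 40 N, if the wrist force passes 120 N, or if a joint passes its speed limit or range.

## Working session

There is one attempt and no reset: what is moved stays moved. The work goes in short steps, Python scripts to look and compute and a tool call to move; the robot and the scene stay as the last step left them, time stands still between calls to the robot, and variables do not carry over. Pictures are saved under pics/ and viewed, at most 10 in all, crops included, and the job is handed in when it is done.

Besides the shell and the picture viewer there is one more tool, called as name(argument=value, ...) on one line, values as JSON. drive_tool: Moves the arm, as the interface text tells. Its arguments: {"type":"object","properties":{"series":{"type":"array"},"hand":{"type":"number"},"force":{"type":"number"}},"required":["series"]}

```bash
ls; mkdir -p pics
cat > h.py <<'E'
import numpy as np, cv2
from rig import manip
def cam(name):
    im=manip.get_image(name); f=200/np.tan(np.radians(im["vertical_fov"])/2)
    K=np.array([[f,0,im["cx"]],[0,f,im["cy"]],[0,0,1.]])
    v,u=np.mgrid[0:400,0:640]
    p=cv2.undistortPoints(np.stack([u,v],-1).reshape(-1,1,2).astype(np.float64),K,np.array(im["dist_coeffs"],float)).reshape(400,640,2)
    z=im["range_z"].astype(float)
    P=np.dstack([p*z[...,None],z])
    R=np.array(im["R"]);t=np.array(im["t"])
    W=(P-t)@R
    W[z<=0]=np.nan
    return im,W,K
E
python3 - <<'E'
from h import *
for n in("scene","top"):
    im,W,K=cam(n); cv2.imwrite(f"pics/{n}0.png",im["pixels"][...,::-1]); np.savez(f"{n}0.npz",W=W,px=im["pixels"])
    print(n,K[0,0],-np.array(im["R"]).T@im["t"],np.array(im["R"])[2],im["dist_coeffs"])
print(manip.state())
E
```

```text
pics
scene 436.6811175174336 [1.20193442 0.45606995 1.02300039] [-0.53900952 -0.38600103 -0.74864674] [-0.0130327  0.         0.         0.         0.       ]
top 506.7988633282528 [0.26637573 0.0151294  1.68634088] [ 0.20580838 -0.00788352 -0.97856055] [-0.04044983  0.          0.          0.          0.        ]
{'time': 0.1, 'joint_positions': array([-1.25522775,  0.33383707,  0.03987467,  1.46614187, -0.01343206,
        1.3432979 , -0.05850058]), 'joint_vel': array([ 0.00035917, -0.00287574,  0.00072592, -0.00353267,  0.00052993,
        0.0005997 , -0.00048933]), 'effort': array([ 4.42846329e-03, -6.57817769e+01,  1.34033516e+00, -4.04708648e+01,
       -5.96436253e-02,  4.08785243e-02,  7.76931893e-05]), 'position': array([0.26178896, 0.59451996, 0.22977031]), 'eef_rot': array([[-9.15199873e-01,  4.02999914e-01, -5.12440960e-04],
       [ 4.03000234e-01,  9.15198919e-01, -1.32251502e-03],
       [-6.39880254e-05, -1.41687940e-03, -9.99998994e-01]]), 'contact_force': array([ 0.07882992, -0.08789109,  0.26180088]), 'ft_torque': array([ 0.00508613,  0.01536076, -0.02343959]), 'grip_force': 0.0, 'finger_gap': 0.08729981503359686}
```

View pics/scene0.png

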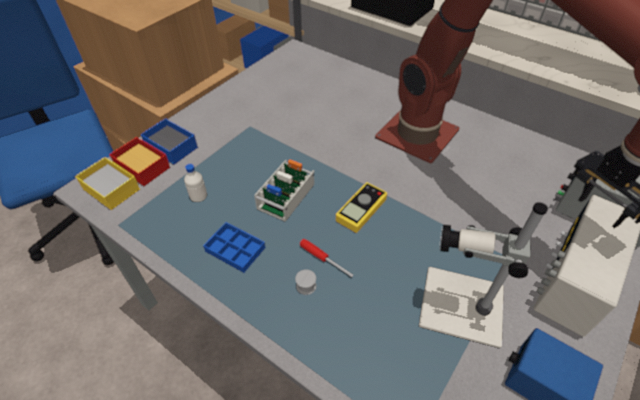

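View pics/top0.png

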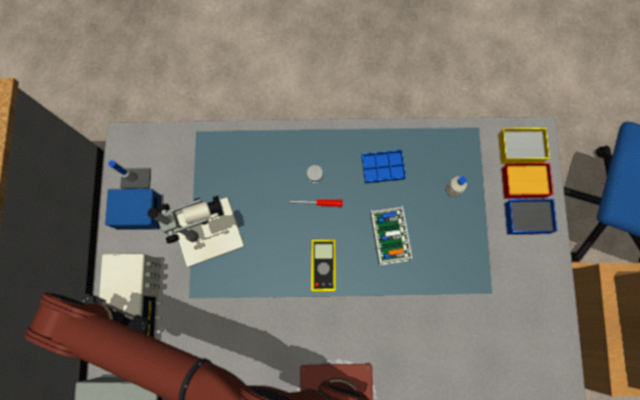

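The scene view shows the rack at about (285,190) with the orange grip nearest the robot at (295,165). The lens is at about (447,238), on a stand whose base plate is near (460,305). In the top view the orange grip is at (397,252), the camera head runs from (165,220) to (218,207), and it looks to the right.

Run:
```python
from h import *
for n,roi in(("scene",(250,155,320,220)),("top",(365,200,420,270))):
    d=np.load(f"{n}0.npz");W=d["W"];px=d["px"];hsv=cv2.cvtColor(px,cv2.COLOR_RGB2HSV).astype(int)
    H,S,V=hsv[...,0],hsv[...,1],hsv[...,2]
    m=np.zeros(H.shape,bool);m[roi[1]:roi[3],roi[0]:roi[2]]=1
    masks={"orange":(H>5)&(H<20)&(S>150)&(V>100),"blue":(H>100)&(H<120)&(S>150)&(V>90),"white":(S<50)&(V>170)&(W[...,2]>.075),"rack":(W[...,2]>.03)}
    for k,q in masks.items():
        p=W[q&m&(W[...,2]>.02)]
        if k!="rack": p=p[(p[:,2]>.085)&(p[:,2]<.105)]
        if len(p)<4: print(n,k,len(p));continue
        r=cv2.minAreaRect((p[:,:2]*1000).astype(np.float32))
        print(n,k,len(p),p.mean(0).round(4),p.max(0).round(3),"rect",np.round(r[0],1),np.round(r[1],1),round(r[2],1))
    # camera stand: points of base and head
    xy=W[...,:2]; 
    roi=(410,190,560,350) if n=="scene" else (140,180,250,275)
    m[:]=0;m[roi[1]:roi[3],roi[0]:roi[2]]=1
    p=W[m&(S<60)&(V>140)&(W[...,2]>.008)&(W[...,2]<.022)]
    r=cv2.minAreaRect((p[:,:2]*1000).astype(np.float32));print("base",len(p),r)
    q=m&(W[...,2]>.15); p=W[q]; print("head",len(p),p.min(0),p.max(0))
    c=px[roi[1]:roi[3],roi[0]:roi[2],::-1]; cv2.imwrite(f"pics/{n}_head.png",cv2.resize(c,None,fx=5 if n=="scene" else 6,fy=3.7 if 0 else (3.7 if n=="scene" else 6),interpolation=cv2.INTER_CUBIC)[:600,:800])
for n,cols in(("scene",range(436,530,6)),("top",range(150,236,5))):
    W=np.load(f"{n}0.npz")["W"]
    for v in ((228,236,240,244,250) if n=="scene" else (200,205,208,212,216)):
        print(n,v,[(u,*(W[v,u]*1000).round().tolist()) for u in cols if W[v,u,2]>.1])
```

```text
scene orange 63 [ 0.4646 -0.1918  0.0946] [ 0.469 -0.169  0.101] rect [ 463.7 -192.1] [11.1 46.9] 3.7
scene blue 68 [ 0.5816 -0.1731  0.0948] [ 0.588 -0.155  0.104] rect [ 579.3 -176.6] [15.  42.9] 11.4
scene white 54 [ 0.5218 -0.1863  0.0973] [ 0.528 -0.162  0.104] rect [ 520.  -185.5] [13.5 47.2] 4.8
scene rack 1638 [ 0.5265 -0.1801  0.0618] [ 0.616 -0.121  0.104] rect [ 522.  -185.5] [179.5 108.8] 7.6
base 4020 ((549.6257934570312, 423.271484375), (183.07394409179688, 201.25430297851562), 20.182634353637695)
head 3408 [0.41971503 0.31669063 0.15018974] [0.61254578 0.58643781 0.41415492]
top orange 58 [ 0.4601 -0.1932  0.0971] [ 0.468 -0.171  0.104] rect [ 460.2 -192.7] [12.2 44.3] 7.8
top blue 56 [ 0.5784 -0.1759  0.0969] [ 0.587 -0.154  0.105] rect [ 578.8 -177.6] [11.7 46.4] 9.7
top white 51 [ 0.5192 -0.1854  0.0979] [ 0.525 -0.165  0.104] rect [ 519.3 -186.4] [11.3 42.4] 5.8
top rack 911 [ 0.5205 -0.1859  0.0648] [ 0.613 -0.119  0.105] rect [ 521.5 -184.2] [175.1 110.3] 7.5
base 1728 ((551.6412963867188, 466.31817626953125), (336.24139404296875, 273.3128662109375), 77.859039306
[... 2706 characters left out ...]
3.0, 476.0, 411.0), (155, 533.0, 463.0, 409.0), (160, 564.0, 500.0, 264.0), (165, 561.0, 482.0, 274.0), (170, 557.0, 462.0, 292.0), (185, 554.0, 417.0, 303.0), (190, 555.0, 404.0, 297.0), (195, 557.0, 392.0, 290.0), (200, 556.0, 377.0, 293.0), (205, 558.0, 366.0, 282.0), (210, 559.0, 353.0, 274.0), (215, 561.0, 342.0, 263.0), (220, 560.0, 326.0, 269.0)]
top 216 [(150, 522.0, 474.0, 414.0), (155, 522.0, 462.0, 411.0), (160, 530.0, 462.0, 373.0), (165, 538.0, 462.0, 334.0), (170, 546.0, 462.0, 290.0), (175, 551.0, 456.0, 266.0), (185, 544.0, 417.0, 299.0), (190, 545.0, 405.0, 292.0), (195, 545.0, 391.0, 291.0), (200, 546.0, 379.0, 284.0), (205, 547.0, 367.0, 277.0), (210, 550.0, 355.0, 264.0)]
```

View pics/scene_head.png

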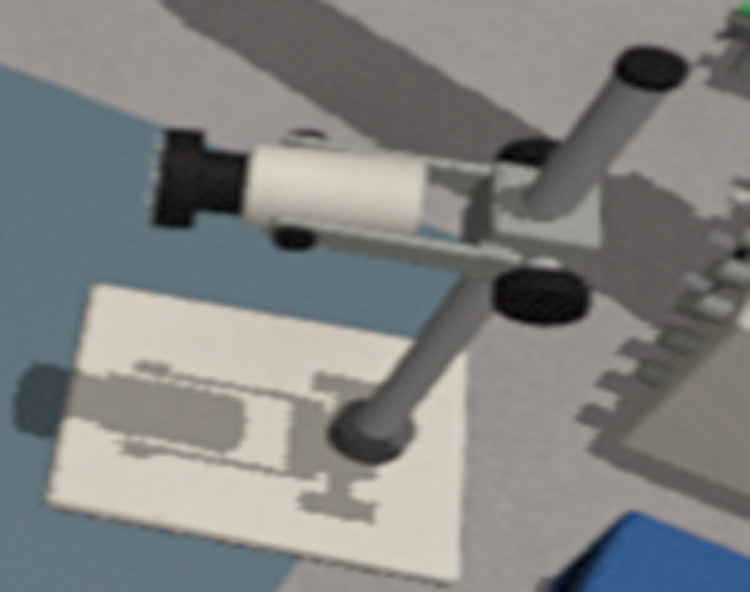

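View pics/top_head.png

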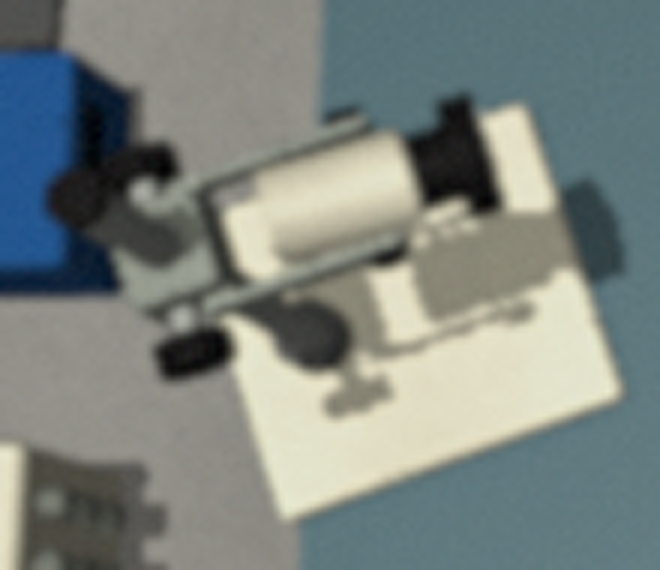

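The lens head crops show a white tube with a black barrel and rim, lens end to the left in the scene view and to the right in the top view. The base plate edges line up with the head. Next I'll fit the head and check which way the component side faces.

Run:
```python
from h import *
from scipy.optimize import least_squares
a=np.radians(110.18); X=np.array([np.cos(a),np.sin(a),0]);Y=np.array([-X[1],X[0],0]);O=np.array([.5496,.4233,0])
for sel in(("scene",),("top",),("scene","top")):
    T=[];B=[]
    for n in sel:
        d=np.load(f"{n}0.npz");px=d["px"];hsv=cv2.cvtColor(px,cv2.COLOR_RGB2HSV)
        L=(d["W"]-O);s=-(L@X);l=L@Y;z=d["W"][...,2]
        ok=(z>.18)&(z<.36)&(abs(l)<.04)
        t=ok&(abs(l)<.022)&(hsv[...,1]<60)&(hsv[...,2]>150)&(s>-.0)&(s<.08)
        t=cv2.erode(t.astype(np.uint8),np.ones((3,3)))>0
        b=ok&(hsv[...,2]<70)&(s>.07)&(s<.14)
        T.append(np.c_[s[t],l[t],z[t]]);B.append(np.c_[s[b],l[b],z[b]])
    T=np.vstack(T);B=np.vstack(B)
    def res(p,r=.024):
        z0,th,l0,yw=p  # axis: z=z0-(s-.045)tan th
        return np.hypot(T[:,1]-l0-yw*(T[:,0]-.045),(T[:,2]-z0+(T[:,0]-.045)*np.tan(th))*np.cos(th))-r
    r=least_squares(res,[.26,.2,0,0],loss="soft_l1",f_scale=.002);p=r.x
    z0,th,l0,yw=p; ax=np.array([np.cos(th),0,-np.sin(th)])
    q=(B-[.045,0,z0]);al=q@ax;rad=np.hypot(q[:,1]-l0,q@np.array([np.sin(th),0,np.cos(th)]))
    print(sel,len(T),"z0 %.4f th %.3f l0 %.4f yaw %.3f"%tuple(p),"rms",np.std(res(p)),"tube al",np.percentile((T-[.045,0,z0])@ax,[1,99]),"rim al pct",np.percentile(al[rad<.034],[1,50,90,95,98,100]).round(4),"rad",np.percentile(rad,[50,90,95]).round(4))
    lens=O+ -X*(.045+.061*np.cos(th))+[0,0,z0-.061*np.sin(th)]
    print("lens",lens.round(4))
d=np.load("scene0.npz");c=d["px"][155:222,250:320,::-1];cv2.imwrite("pics/rack.png",cv2.resize(c,None,fx=8,fy=8,interpolation=cv2.INTER_CUBIC))
```

```text
('scene',) 466 z0 0.2663 th 0.161 l0 0.0007 yaw 0.004 rms 0.0015730899575795852 tube al [-0.04464709  0.01848009] rim al pct [0.0245 0.0447 0.0555 0.0569 0.0577 0.0583] rad [0.0277 0.031  0.0318]
lens [0.5859 0.3245 0.2566]
('top',) 242 z0 0.2664 th 0.141 l0 0.0006 yaw 0.005 rms 0.0027814663879959273 tube al [-0.04355156  0.01601159] rim al pct [0.0243 0.0433 0.0534 0.0545 0.0556 0.0575] rad [0.0268 0.0309 0.0323]
lens [0.586  0.3244 0.2579]
('scene', 'top') 708 z0 0.2663 th 0.154 l0 0.0007 yaw 0.011 rms 0.002066505504608637 tube al [-0.04443358  0.01811602] rim al pct [0.0243 0.0442 0.0548 0.0564 0.0575 0.0584] rad [0.0274 0.031  0.0317]
lens [0.5859 0.3245 0.257 ]
```

View pics/rack.png

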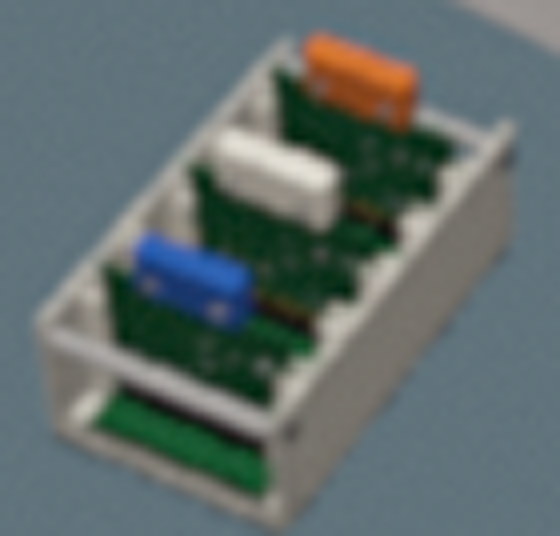

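The faces toward the scene camera (world +x) are flat green with dots, so they are solder sides. The card's x axis is therefore world +x turned about 7.4°. The lens is at about (0.586, 0.3245, 0.257), 0.155 rad below level, heading -69.8°. All of this agrees with the sizes given.

Plan: grasp with tool y heading 7.4°, present at -69.8°, then turn to +110.2°. That keeps the last joint well within its range.

drive_tool(series=[[-0.016,-0.0175,-0.0036,0,0,0],[-0.016,-0.0175,-0.0036,0,0,0],[-0.016,-0.0175,-0.0036,0,0,0],[-0.016,-0.0175,-0.0036,0,0,0],[-0.016,-0.0175,-0.0036,0,0,0],[-0.016,-0.0175,-0.0036,0,0,0],[-0.016,-0.0175,-0.0036,0,0,0],[-0.016,-0.0175,-0.0036,0,0,0],[-0.016,-0.0175,-0.0036,0,0,0],[-0.016,-0.0175,-0.0036,0,0,0],[-0.016,-0.0175,-0.0036,0,0,0],[-0.016,-0.0175,-0.0036,0,0,0],[-0.016,-0.0175,-0.0036,0,0,0],[-0.016,-0.0175,-0.0036,0,0,0],[0,0,0,0,0,0.98],[0,0,0,0,0,0.98],[0,0,0,0,0,0.98],[0,0,0,0,0,0.98],[0,0,0,0,0,0.98],[0,0,0,0,0,0.98]], hand=0.46)

```text
time: 1.77
position: [0.368, 0.2802, 0.2807]
eef_rot: [[-0.596, 0.803, -0.0], [0.803, 0.596, -0.0], [-0.0, -0.001, -1.0]]
contact_force: [-0.6, 0.3, 0.5]
finger_gap: 0.0403
grip_force: 0.0
```

```bash
cat >> h.py <<'E'
from scipy.spatial.transform import Rotation as Ro
def to(pos,hy,tilt=None):
    """shift (tool axes) and turn (5deg units) to pose: tool y heading hy deg, tool z = given or down"""
    s=manip.state();R=np.array(s["eef_rot"])
    z=np.array([0,0,-1.]) if tilt is None else -np.array(tilt)
    y=np.array([np.cos(np.radians(hy)),np.sin(np.radians(hy)),0]);y-=z*(y@z);y/=np.linalg.norm(y)
    G=np.c_[np.cross(y,z),y,z]
    print("t %.2f pos"%s["time"],np.round(s["position"],4),"q",np.round(s["joint_positions"],2),"gap %.4f grip %.1f"%(s["finger_gap"],s["grip_force"]),"F",np.round(s["contact_force"],1))
    print("shift now-axes",(R.T@(np.array(pos)-s["position"])).round(4),"shift goal-axes",(G.T@(np.array(pos)-s["position"])).round(4),"turn",(Ro.from_matrix(R.T@G).as_rotvec()*36/np.pi).round(3))
E
python3 -c "
from h import *
to((.45,.02,.25),7.4);to((.462,-.193,.16),7.4)"
```

```text
t 1.77 pos [0.368  0.2802 0.2807] q [-0.96 -0.08  0.2   1.83  0.02  1.4  -0.12] gap 0.0403 grip 0.0 F [-0.6  0.3  0.5]
shift now-axes [-0.2578 -0.0892  0.0307] shift goal-axes [-0.2686  0.0478  0.0307] turn [-7.000e-03  3.000e-03  5.838e+00]
t 1.77 pos [0.368  0.2802 0.2807] q [-0.96 -0.08  0.2   1.83  0.02  1.4  -0.12] gap 0.0403 grip 0.0 F [-0.6  0.3  0.5]
shift now-axes [-0.4359 -0.2065  0.1208] shift goal-axes [-0.4813  0.0323  0.1207] turn [-7.000e-03  3.000e-03  5.838e+00]
```

drive_tool(series=[[0,0,0,0,0,0.973],[0,0,0,0,0,0.973],[0,0,0,0,0,0.973],[0,0,0,0,0,0.973],[0,0,0,0,0,0.973],[0,0,0,0,0,0.973],[-0.0244,0.0043,0.0028,0,0,0],[-0.0244,0.0043,0.0028,0,0,0],[-0.0244,0.0043,0.0028,0,0,0],[-0.0244,0.0043,0.0028,0,0,0],[-0.0244,0.0043,0.0028,0,0,0],[-0.0244,0.0043,0.0028,0,0,0],[-0.0244,0.0043,0.0028,0,0,0],[-0.0244,0.0043,0.0028,0,0,0],[-0.0244,0.0043,0.0028,0,0,0],[-0.0244,0.0043,0.0028,0,0,0],[-0.0244,0.0043,0.0028,0,0,0]])

```text
time: 3.18
position: [0.4507, 0.0193, 0.2499]
eef_rot: [[-0.133, 0.991, -0.0], [0.991, 0.133, 0.0], [0.0, -0.0, -1.0]]
contact_force: [-0.2, 0.4, 1.1]
finger_gap: 0.04
grip_force: 0.0
```

drive_tool(series=[[-0.0213,-0.0015,0.009,0,0,0],[-0.0213,-0.0015,0.009,0,0,0],[-0.0213,-0.0015,0.009,0,0,0],[-0.0213,-0.0015,0.009,0,0,0],[-0.0213,-0.0015,0.009,0,0,0],[-0.0213,-0.0015,0.009,0,0,0],[-0.0213,-0.0015,0.009,0,0,0],[-0.0213,-0.0015,0.009,0,0,0],[-0.0213,-0.0015,0.009,0,0,0],[-0.0213,-0.0015,0.009,0,0,0],[0,0,0,0,0,0],[0,0,0,0,0,0]])

```text
time: 4.18
position: [0.4635, -0.1933, 0.1596]
eef_rot: [[-0.13, 0.991, -0.002], [0.991, 0.13, -0.001], [-0.0, -0.002, -1.0]]
contact_force: [0.4, 0.4, -0.6]
finger_gap: 0.0401
grip_force: 0.0
```

Run:
```python
from h import *
to((.462,-.193,.078),7.4)
for n in("top","scene"):
    im,W,K=cam(n); px=im["pixels"]
    c=px[150:280,330:480] if n=="top" else px[110:225,235:385]
    cv2.imwrite(f"pics/{n}1.png",cv2.resize(c,None,fx=5,fy=4.5 if 0 else 5,interpolation=cv2.INTER_CUBIC)[:600,:,::-1])
    hsv=cv2.cvtColor(px,cv2.COLOR_RGB2HSV).astype(int)
    q=(hsv[...,0]>5)&(hsv[...,0]<20)&(hsv[...,1]>150)&(hsv[...,2]>100)&(W[...,2]>.08)&(W[...,2]<.106)&(abs(W[...,0]-.462)<.05)&(abs(W[...,1]+.193)<.05)
    p=W[q]; print(n,len(p), p.mean(0) if len(p) else "")
```

```text
t 4.18 pos [ 0.4635 -0.1933  0.1596] q [-0.47  0.09  0.83  1.94 -0.07  1.14  0.52] gap 0.0401 grip 0.0 F [ 0.4  0.4 -0.6]
shift now-axes [ 0.0005 -0.0013  0.0816] shift goal-axes [ 0.0005 -0.0014  0.0816] turn [-0.021  0.004  0.019]
top 0 
scene 67 [ 0.46476813 -0.19156183  0.09190326]
```

View pics/scene1.png

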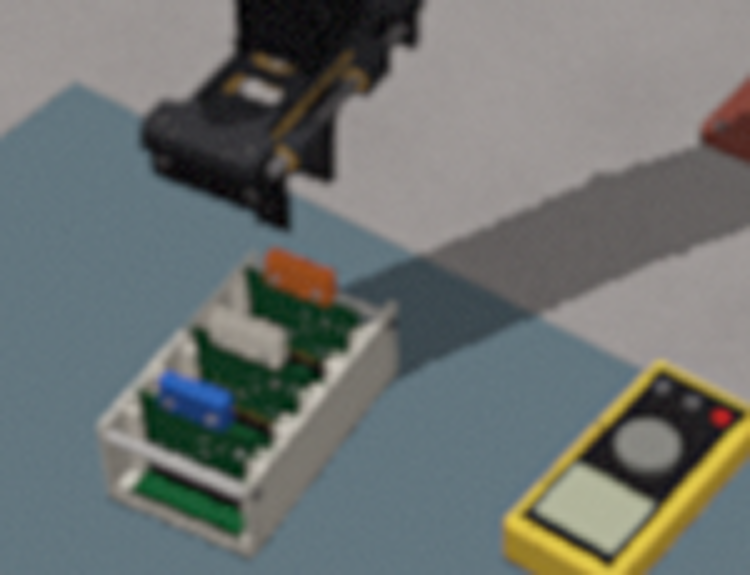

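The gripper is above the orange grip (crop around (300,275)), fingers straddling it. I'll go down and grip.

drive_tool(series=[[0,-0.0015,0.012,0,0,0],[0,0,0.012,0,0,0],[0,0,0.012,0,0,0],[0,0,0.012,0,0,0],[0,0,0.011,0,0,0],[0,0,0.009,0,0,0],[0,0,0.008,0,0,0],[0,0,0.006,0,0,0],[0,0,0,0,0,0],[0,0,0,0,0,0]])

```text
time: 5.12
position: [0.4626, -0.1928, 0.0781]
eef_rot: [[-0.133, 0.991, -0.001], [0.991, 0.133, -0.0], [-0.0, -0.001, -1.0]]
contact_force: [0.4, -0.7, -0.5]
finger_gap: 0.04
grip_force: 0.0
```

drive_tool(series=[[0,0,0,0,0,0],[0,0,0,0,0,0],[0,0,0,0,0,0],[0,0,0,0,0,0],[0,0,0,0,0,0],[0,0,0,0,0,0],[0,0,0,0,0,0],[0,0,0,0,0,0],[0,0,0,0,0,0],[0,0,0,0,0,0]], hand=0, force=30)

```text
time: 5.95
position: [0.4629, -0.1927, 0.0783]
eef_rot: [[-0.133, 0.991, 0.0], [0.991, 0.133, -0.0], [-0.0, 0.0, -1.0]]
contact_force: [0.2, -0.0, 2.6]
finger_gap: 0.0116
grip_force: 29.9
```

drive_tool(series=[[0,0,-0.004,0,0,0],[0,0,-0.006,0,0,0],[0,0,-0.006,0,0,0],[0,0,-0.006,0,0,0],[0,0,-0.006,0,0,0],[0,0,-0.006,0,0,0],[0,0,-0.006,0,0,0],[0,0,-0.006,0,0,0],[0,0,-0.006,0,0,0],[0,0,-0.006,0,0,0],[0,0,-0.006,0,0,0],[0,0,-0.006,0,0,0],[0,0,-0.014,0,0,0],[0,0,-0.014,0,0,0],[0,0,-0.014,0,0,0],[0,0,-0.014,0,0,0],[0,0,-0.014,0,0,0],[0,0,-0.014,0,0,0],[0,0,-0.014,0,0,0],[0,0,-0.012,0,0,0]])

```text
time: 7.62
position: [0.4627, -0.1928, 0.2594]
eef_rot: [[-0.133, 0.991, 0.0], [0.991, 0.133, -0.0], [-0.0, 0.0, -1.0]]
contact_force: [-0.2, 0.3, -1.7]
finger_gap: 0.0118
grip_force: 29.9
```

Run:
```python
from h import *
# measure card in hand: board points + grip
s=manip.state()
im,W,K=cam("scene");px=im["pixels"];hsv=cv2.cvtColor(px,cv2.COLOR_RGB2HSV).astype(int)
R=s["eef_rot"];L=(W-s["position"])@R
near=(abs(L[...,0])<.055)&(abs(L[...,1])<.03)&(L[...,2]>-.03)&(L[...,2]<.085)
g=near&(hsv[...,0]>45)&(hsv[...,0]<90)&(hsv[...,1]>80)
p=L[g];print("green",len(p),"min",p.min(0),"max",p.max(0),"pct x",np.percentile(p[:,0],[1,50,99]),"y",np.percentile(p[:,1],[5,50,95]),"z",np.percentile(p[:,2],[1,99]))
c=p.mean(0);print("normal",np.linalg.svd(p-c)[2][2],"c",c)
r=cv2.minAreaRect((p[:,[0,2]]*1000).astype(np.float32));print(r)
cv2.imwrite("pics/lift.png",cv2.resize(px[90:215,220:380,::-1],None,fx=4.7,fy=4.7,interpolation=cv2.INTER_CUBIC))
th=.155;a=np.radians(110.18);x=np.array([np.cos(a)*np.cos(th),np.sin(a)*np.cos(th),np.sin(th)])
z=np.array([-np.cos(a)*np.sin(th),-np.sin(a)*np.sin(th),np.cos(th)])
F=np.array([.5859,.3245,.257])-.12*x
print("focus",F,"z",z,"TCP goal",F+.034*z)
to(F+.034*z,-69.82,z)
```

```text
green 230 min [-0.04272697 -0.0047993   0.00348313] max [0.03677844 0.01343218 0.0625818 ] pct x [-0.04091098  0.00325047  0.03502876] y [-0.00306436 -0.00039037  0.00260309] z [0.00609449 0.05870309]
normal [0.00278653 0.99936896 0.03541068] c [ 0.00060999 -0.00030656  0.03375107]
((-2.6954269409179688, 33.04631042480469), (55.91788101196289, 81.34081268310547), 87.61399841308594)
focus [0.62680019 0.21321668 0.23847439] z [ 0.05325659 -0.14490324  0.98801153] TCP goal [0.62861091 0.20828997 0.27206678]
t 7.67 pos [ 0.4636 -0.1932  0.2614] q [-0.51 -0.02  0.82  1.8   0.02  1.35  0.44] gap 0.0119 grip 29.9 F [ 0.5 -0.9  1.6]
shift now-axes [ 0.3761  0.2168 -0.0102] shift goal-axes [ 0.2933 -0.3177  0.0389] turn [ 1.532  1.183 15.456]
```

View pics/lift.png

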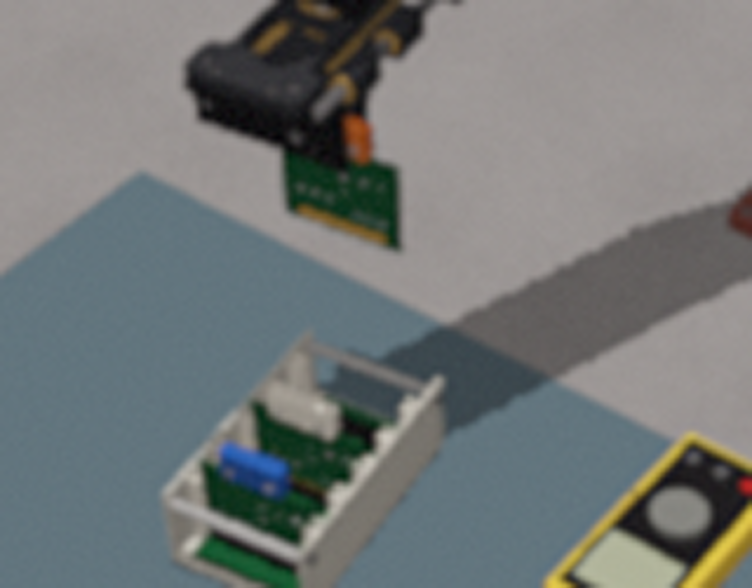

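The card hangs straight in the jaws, with the solder side (dots and gold edge) toward the scene camera at crop (345,205), and the other cards have not moved. Next I'll turn it to the lens heading with the lean, then move over.

drive_tool(series=[[0,0,0,0.085,0.066,0.859],[0,0,0,0.085,0.066,0.859],[0,0,0,0.085,0.066,0.859],[0,0,0,0.085,0.066,0.859],[0,0,0,0.085,0.066,0.859],[0,0,0,0.085,0.066,0.859],[0,0,0,0.085,0.066,0.859],[0,0,0,0.085,0.066,0.859],[0,0,0,0.085,0.066,0.859],[0,0,0,0.085,0.066,0.859],[0,0,0,0.085,0.066,0.859],[0,0,0,0.085,0.066,0.859],[0,0,0,0.085,0.066,0.859],[0,0,0,0.085,0.066,0.859],[0,0,0,0.085,0.066,0.859],[0,0,0,0.085,0.066,0.859],[0,0,0,0.085,0.066,0.859],[0,0,0,0.085,0.066,0.859]])

```text
time: 9.17
position: [0.4626, -0.1927, 0.2579]
eef_rot: [[0.94, 0.337, -0.056], [0.341, -0.929, 0.146], [-0.003, -0.156, -0.988]]
contact_force: [-0.4, -0.2, -0.1]
finger_gap: 0.012
grip_force: 29.9
```

drive_tool(series=[[0.0135,-0.0145,0.0018,0,0,0],[0.0135,-0.0145,0.0018,0,0,0],[0.0135,-0.0145,0.0018,0,0,0],[0.0135,-0.0145,0.0018,0,0,0],[0.0135,-0.0145,0.0018,0,0,0],[0.0135,-0.0145,0.0018,0,0,0],[0.0135,-0.0145,0.0018,0,0,0],[0.0135,-0.0145,0.0018,0,0,0],[0.0135,-0.0145,0.0018,0,0,0],[0.0135,-0.0145,0.0018,0,0,0],[0.0135,-0.0145,0.0018,0,0,0],[0.0135,-0.0145,0.0018,0,0,0],[0.0135,-0.0145,0.0018,0,0,0],[0.0135,-0.0145,0.0018,0,0,0],[0.0135,-0.0145,0.0018,0,0,0],[0.0135,-0.0145,0.0018,0,0,0],[0.0135,-0.0145,0.0018,0,0,0],[0.0135,-0.0145,0.0018,0,0,0]])

```text
time: 10.67
position: [0.6009, 0.1398, 0.2661]
eef_rot: [[0.939, 0.34, -0.056], [0.345, -0.927, 0.145], [-0.003, -0.156, -0.988]]
contact_force: [1.6, -0.1, -0.5]
finger_gap: 0.012
grip_force: 29.9
```

```bash
cat >> h.py <<'E'
th=.155;_a=np.radians(110.18)
fx=np.array([np.cos(_a)*np.cos(th),np.sin(_a)*np.cos(th),np.sin(th)])
fz=np.array([-np.cos(_a)*np.sin(th),-np.sin(_a)*np.sin(th),np.cos(th)])
F=np.array([.5859,.3245,.257])-.12*fx
E
python3 -c "
from h import *
to(F+.034*fz,-69.82,fz)"
```

```text
t 10.67 pos [0.6009 0.1398 0.2661] q [-0.77  0.32  0.73  1.51 -0.36  1.45 -1.23] gap 0.0120 grip 29.9 F [ 1.6 -0.1 -0.5]
shift now-axes [ 0.0496 -0.055   0.0026] shift goal-axes [ 0.0496 -0.055   0.0026] turn [-0.016  0.03  -0.004]
```

drive_tool(series=[[0.009,-0.01,0.0005,0,0,0],[0.009,-0.01,0.0005,0,0,0],[0.009,-0.01,0.0005,0,0,0],[0.008,-0.009,0.0005,0,0,0],[0.006,-0.007,0.0004,0,0,0],[0.004,-0.004,0.0002,0,0,0],[0.002,-0.002,0,0,0,0],[0,0,0,0,0,0],[0,0,0,0,0,0]])

```text
time: 11.42
position: [0.6265, 0.202, 0.2717]
eef_rot: [[0.939, 0.34, -0.056], [0.344, -0.928, 0.145], [-0.003, -0.155, -0.988]]
contact_force: [-0.8, -0.3, -1.5]
finger_gap: 0.0116
grip_force: 29.9
```

```bash
cat > chk.py <<'E'
from h import *
import sys
sgn=float(sys.argv[1])
to(F+.034*fz,-69.82 if sgn<0 else 110.18,fz)
fy=np.cross(fz,fx);O=np.c_[fx,fy,fz]
for n in("scene","top"):
    im,W,K=cam(n);px=im["pixels"];hsv=cv2.cvtColor(px,cv2.COLOR_RGB2HSV).astype(int)
    L=(W-F)@O
    g=(abs(L[...,1])<.06)&(abs(L[...,0])<.03)&(abs(L[...,2])<.04)&(hsv[...,0]>45)&(hsv[...,0]<90)&(hsv[...,1]>80)
    p=L[g];print(n,len(p))
    if len(p)<20: continue
    print("x pct",np.percentile(p[:,0],[5,50,95]).round(4),"y",np.percentile(p[:,1],[1,99]).round(4),"z",np.percentile(p[:,2],[1,99]).round(4),"normal",np.linalg.svd(p-np.median(p,0))[2][2].round(3))
    if n=="scene": cv2.imwrite(f"pics/{sys.argv[2]}.png",cv2.resize(px[130:290,330:540,::-1],None,fx=3.7,fy=3.7,interpolation=cv2.INTER_CUBIC))
E
python3 chk.py -1 pres1
```

```text
t 11.42 pos [0.6265 0.202  0.2717] q [-0.8   0.4   0.7   1.4  -0.41  1.47 -1.3 ] gap 0.0116 grip 29.9 F [-0.8 -0.3 -1.5]
shift now-axes [ 0.0041 -0.0052  0.0004] shift goal-axes [ 0.0042 -0.0052  0.0004] turn [-0.013  0.028 -0.014]
scene 33
x pct [-0.0061 -0.0045 -0.0033] y [-0.0355 -0.0162] z [-0.025   0.0342] normal [ 1.    -0.022  0.   ]
top 0
```

View pics/pres1.png

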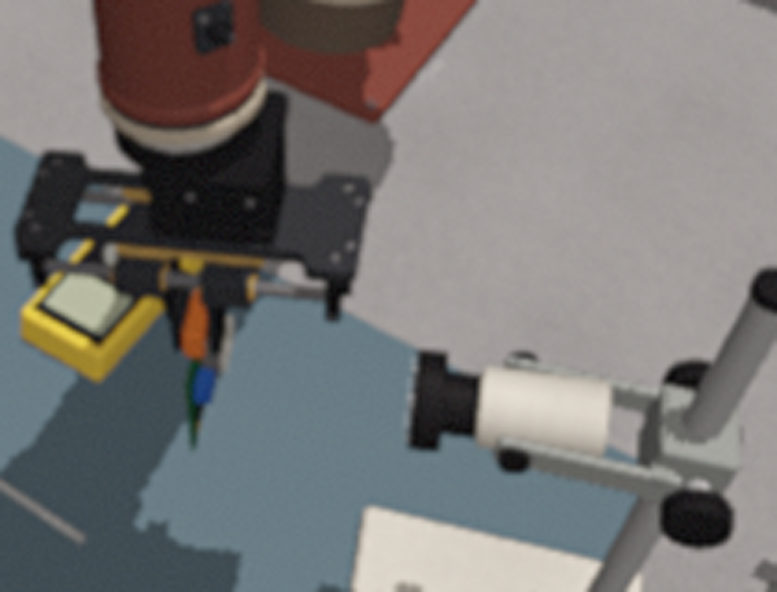

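The component side (blue block at crop (205,385)) faces the lens at (430,400), and the board is still 5 mm short, which matches the shift left to make. I'll finish the approach and hold.

drive_tool(series=[[0.0021,-0.0025,0,0,0,0],[0.0021,-0.0025,0,0,0,0],[0,0,0,0,0,0],[0,0,0,0,0,0],[0,0,0,0,0,0],[0,0,0,0,0,0],[0,0,0,0,0,0],[0,0,0,0,0,0],[0,0,0,0,0,0],[0,0,0,0,0,0],[0,0,0,0,0,0],[0,0,0,0,0,0],[0,0,0,0,0,0],[0,0,0,0,0,0],[0,0,0,0,0,0],[0,0,0,0,0,0],[0,0,0,0,0,0],[0,0,0,0,0,0],[0,0,0,0,0,0],[0,0,0,0,0,0]])

```text
time: 13.18
position: [0.6287, 0.2087, 0.2724]
eef_rot: [[0.939, 0.34, -0.056], [0.345, -0.927, 0.145], [-0.003, -0.156, -0.988]]
contact_force: [0.2, -0.2, -0.7]
finger_gap: 0.0117
grip_force: 29.9
```

drive_tool(series=[[0,0,0,0,0,0],[0,0,0,0,0,0],[0,0,0,0,0,0],[0,0,0,0,0,0],[0,0,0,0,0,0],[0,0,0,0,0,0],[0,0,0,0,0,0],[0,0,0,0,0,0],[0,0,0,0,0,0],[0,0,0,0,0,0],[0,0,0,0,0,0],[0,0,0,0,0,0]])

```text
time: 14.18
position: [0.6287, 0.2087, 0.2724]
eef_rot: [[0.939, 0.34, -0.056], [0.345, -0.927, 0.145], [-0.003, -0.156, -0.988]]
contact_force: [-0.2, 1.0, -1.2]
finger_gap: 0.0117
grip_force: 29.9
```

```bash
python3 chk.py -1 pres1b; python3 -c "
from h import *
print(np.abs(manip.state()['joint_vel']).max())"
```

```text
t 14.18 pos [0.6287 0.2087 0.2724] q [-0.8   0.41  0.7   1.39 -0.41  1.48 -1.31] gap 0.0117 grip 29.9 F [-0.2  1.  -1.2]
shift now-axes [-0.0003  0.0004  0.0003] shift goal-axes [-0.0003  0.0004  0.0003] turn [-0.016  0.028 -0.006]
scene 30
x pct [-0.0002  0.0011  0.0023] y [-0.0398 -0.0216] z [-0.0249  0.0344] normal [-0.999  0.053  0.001]
top 0
0.0016622529913468337
```

drive_tool(series=[[0,0.01,0,0,0,0],[0,0.015,0,0,0,0],[0,0.015,0,0,0,0],[0,0,0,0,0,-0.5],[0,0,0,0,0,-0.9],[0,0,0,0,0,-0.9],[0,0,0,0,0,-0.9],[0,0,0,0,0,-0.9],[0,0,0,0,0,-0.9],[0,0,0,0,0,-0.9],[0,0,0,0,0,-0.9],[0,0,0,0,0,-0.9],[0,0,0,0,0,-0.9],[0,0,0,0,0,-0.9],[0,0,0,0,0,-0.9],[0,0,0,0,0,-0.9],[0,0,0,0,0,-0.9],[0,0,0,0,0,-0.9],[0,0,0,0,0,-0.9]])

```text
time: 15.87
position: [0.6427, 0.1701, 0.2659]
eef_rot: [[-0.001, 0.998, -0.056], [0.989, 0.009, 0.145], [0.145, -0.055, -0.988]]
contact_force: [0.3, -0.4, -0.8]
finger_gap: 0.0119
grip_force: 29.9
```

drive_tool(series=[[0,0,0,0,0,-0.9],[0,0,0,0,0,-0.9],[0,0,0,0,0,-0.9],[0,0,0,0,0,-0.9],[0,0,0,0,0,-0.9],[0,0,0,0,0,-0.9],[0,0,0,0,0,-0.9],[0,0,0,0,0,-0.9],[0,0,0,0,0,-0.9],[0,0,0,0,0,-0.9],[0,0,0,0,0,-0.9],[0,0,0,0,0,-0.9],[0,0,0,0,0,-0.9],[0,0,0,0,0,-0.9],[0,0,0,0,0,-0.9],[0,0,0,0,0,-0.9],[0,0,0,0,0,-0.9],[0,0,0,0,0,-0.9],[0,0,0,0,0,-0.9],[0,0,0,0,0,-0.9]])

```text
time: 17.53
position: [0.6427, 0.1701, 0.2658]
eef_rot: [[-0.998, -0.001, -0.056], [-0.009, 0.989, 0.145], [0.055, 0.145, -0.988]]
contact_force: [-0.6, 0.1, -0.6]
finger_gap: 0.0118
grip_force: 29.9
```

```bash
python3 chk.py 1 turned
```

```text
t 17.53 pos [0.6427 0.1701 0.2658] q [-0.42  0.37  0.24  1.36 -0.24  1.45  1.42] gap 0.0118 grip 29.9 F [-0.6  0.1 -0.6]
shift now-axes [0.0141 0.0388 0.0002] shift goal-axes [0.0001 0.0412 0.0001] turn [ 0.007 -0.032 -3.978]
scene 37
x pct [-0.0296 -0.0276 -0.0234] y [-0.0091  0.0363] z [-0.0268  0.0374] normal [ 0.999 -0.002 -0.049]
top 0
```

drive_tool(series=[[0,0,0,0,0,-0.9],[0,0,0,0,0,-0.9],[0,0,0,0,0,-0.9],[0,0,0,0,0,-0.8],[0,0,0,0,0,-0.45],[0,0,0,0,0,0],[0,0.008,0,0,0,0],[0,0.01,0,0,0,0],[0,0.01,0,0,0,0],[0,0.008,0,0,0,0],[0,0.004,0,0,0,0],[0,0,0,0,0,0],[0,0,0,0,0,0],[0,0,0,0,0,0],[0,0,0,0,0,0],[0,0,0,0,0,0]])

```text
time: 18.97
position: [0.6291, 0.2082, 0.2723]
eef_rot: [[-0.94, -0.335, -0.056], [-0.34, 0.929, 0.145], [0.003, 0.156, -0.988]]
contact_force: [0.1, -1.1, -1.0]
finger_gap: 0.012
grip_force: 29.9
```

```bash
python3 chk.py 1 pres2
```

```text
t 18.97 pos [0.6291 0.2082 0.2723] q [-0.43  0.36  0.17  1.37 -0.22  1.44  1.68] gap 0.0120 grip 29.9 F [ 0.1 -1.1 -1. ]
shift now-axes [0.0004 0.0002 0.0003] shift goal-axes [0.0004 0.0002 0.0003] turn [ 0.014 -0.028 -0.067]
scene 54
x pct [-0.0002  0.0015  0.0021] y [-0.0441 -0.0009] z [-0.0208  0.0321] normal [ 1.    -0.02  -0.011]
top 0
```

View pics/pres2.png

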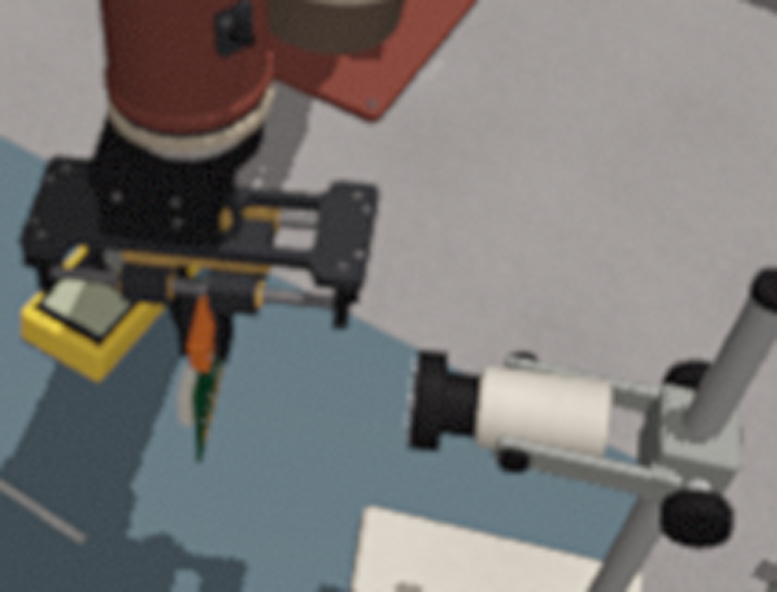

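The solder side (dots near crop (210,400)) now faces the lens at (430,400), with the heat sink away from it. The board measures within about 2 mm of the focus along the lens axis, and the camera hasn't moved. I'll hold for about two seconds and hand in.

drive_tool(series=[[0,0,0,0,0,0],[0,0,0,0,0,0],[0,0,0,0,0,0],[0,0,0,0,0,0],[0,0,0,0,0,0],[0,0,0,0,0,0],[0,0,0,0,0,0],[0,0,0,0,0,0],[0,0,0,0,0,0],[0,0,0,0,0,0],[0,0,0,0,0,0],[0,0,0,0,0,0],[0,0,0,0,0,0],[0,0,0,0,0,0],[0,0,0,0,0,0],[0,0,0,0,0,0],[0,0,0,0,0,0],[0,0,0,0,0,0],[0,0,0,0,0,0],[0,0,0,0,0,0]])

```text
time: 20.73
position: [0.6289, 0.2088, 0.2724]
eef_rot: [[-0.94, -0.336, -0.056], [-0.341, 0.929, 0.145], [0.003, 0.156, -0.988]]
contact_force: [0.2, 0.3, -0.9]
finger_gap: 0.0116
grip_force: 29.9
```

```bash
python3 -c "
from rig import manip
print(manip.close_job())"
```

```text
the job is handed in; nothing more can be done
None
```

I showed the orange-gripped card to the camera component side first, then solder side, each held still for about two seconds, and handed the job in with the card still held at the focus (no verdict came back).

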